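Let the dip probe down one ratchet notch

TASK

Lower the probe of the dipping stand by exactly one notch into the beaker: tip the ratchet pawl up by its thumb lever until it stays thrown back clear of the teeth, push a spoke of the handwheel back one notch (the way that lets the probe down), then tip the pawl over again so that it drops fully into the next tooth gap. Work with the fingertips only, without forcing anything; grip and lift nothing, and leave the beaker and the other glassware and bottles standing where they are.

Things in the scene. Friction and masses are not known exactly. Their poses are not given: they have to be found in the camera images.
- stand: dipping stand fixed to the table: grey base plate, white gear housing 56 mm wide; in front of it a steel ratchet wheel and three-spoke handwheel, a pawl at the upper left, at the right a probe over a beaker. At most 250 mm high. Origin on the table under the housing; x away from the robot, y left, z up. Below, 'stand frame' is this frame, mm
- axle (a point): centre of the ratchet wheel (100 mm diameter, 12 mm thick, 12 saw teeth 10 mm high), at (-40, 0, 140) in the stand frame. The axle lies along the stand's x. The spokes and their balls lie 45 mm nearer to the robot, in the plane x = -85
- handwheel (a joint): turn of ratchet wheel and handwheel, rad. Starts within 0.03 of 0; a notch is 0.524. Negative = back = top moves left (+y), probe goes down 15.7 mm a notch; the pawl stops this while it is in. Friction (about 3 N at a ball) keeps the wheel where it is left. The pawl drops fully in only within about 0.08 of a notch (0, -0.524)
- pawl (a joint): lift of the pawl, rad: 0 = fully down in a tooth gap, 0.25 = clear of the teeth, 1.2 = thrown back on its stop. No spring: below about 0.55 its weight drops it onto the wheel, above 0.75 it falls back onto the stop and stays there. Less than 1 N moves it. Its axle lies along x at (-40, 58, 190) in the stand frame; the nose points right, to the wheel's top
- pawl_tab (a point): centre of the thumb tab, a steel bar 14 mm thick and 20 mm long (along x) on top of the pawl's lever, 52 mm from the pawl's axle. Pawl down: at (-40, 29, 233) in the stand frame; pushed left (+y) it lifts the pawl. Pawl thrown back: at about (-40, 88, 233); pushed right (-y) it tips the pawl down. The lever below it is 10 x 7 mm
- wheel_ball (a point): centre of the black ball (24 mm diameter) on the spoke that points up, a little to the right, at the start, 88 mm from the axle's line; spokes are 9 mm rods 120 degrees apart. In the stand frame at (-85, -37, 220) at joint value 0 and at (-85, 8, 228) one notch back
- probe_tip (a point): lower end of the probe, a steel rod 10 mm in diameter that hangs from a bracket on the right of the housing; it is above the liquid in the beaker at the start. The probe moves only with the handwheel
- beaker: glass beaker 58 mm in diameter, 71 mm high, standing loose on the right end of the stand's base under the probe; origin at the centre of its underside
- flask: conical flask 62 mm in diameter, 88 mm high, standing loose near the front or left side of the stand; origin at the centre of its underside
- sample_cup: specimen cup with screw lid, 51 mm in diameter, 64 mm high, standing loose near the front or left side of the stand; origin at the centre of its underside
- dropper_bottle: dropper bottle with a rubber teat, 27 mm in diameter, 98 mm high, standing loose near the front or left side of the stand; origin at the centre of its underside
- cylinder: measuring cylinder, foot 52 mm, 142 mm high, standing loose to the left of the stand; origin at the centre of its underside
- wash_bottle: wash bottle with bent spout, 66 mm in diameter, 169 mm high, standing loose to the right of the stand; origin at the centre of its underside
Not all that is in view belongs to the job. Leave any blue or green look-alike of the beaker alone.

How it is judged:
By the outcome, as a careful person would: the job done as asked, in the order asked, and still so for the second after the job is handed in, with the robot touching nothing.
It also fails if it takes over 54 s, if anything falls off the work surface, if the arm or the gripper's body presses on something with over 40 N, if the wrist force passes 120 N, or if a joint passes its speed limit or range.

ROBOT

A 6-joint arm with a two-finger parallel gripper is mounted at the origin on the work surface; the furniture and walls round the work are solid. World frame = base frame: x ahead of the robot, y to its left, z up, the work surface at z = 0. Lengths are in mm, angles in rad, forces in N, time in s.
With the tool pointing down it reaches from about 275 to 750 mm from the base axis. Payload 10.2 kg.
Tool frame: the origin (TCP) lies between the finger pads; the fingertips stand 17 mm ahead of it and the grasp point (between the pads) lies 2 mm behind it; z points along the fingers, y is the line along which they close (so a half turn about z gives the same grasp; the last joint's range is limited). The gripper opens to 85 mm and grips with 20 to 120 N. Pads are 22 mm wide; open, the fingers measure 114 mm over their backs; the gripper's body (76 mm by 85 mm) begins 54 mm behind the grasp point. The pads swing forward as they close: fully open they stand 13 mm farther back than shut.
Start: joints at [-1.433, 0.313, 1.498, -0, 1.331, -0.223], TCP at [185.325, -491.209, 248.294] pointing down, gripper open.
Joint ranges: [-2.94, 2.94], [-0.97, 2.17], [0.19, 2.56], [-1.23, 4.37], [0.02, 3.11], [-2.88, 2.88]. Speed limits (rad/s): [2.39, 2.39, 3.01, 3.14, 3.14, 3.14].

INTERFACE

Orientations are given as a unit quaternion [w, x, y, z].
In Python, from rig import * gives the robot as it stands.
- The arm moves only by the tool step_arm, never from a script. Its argument "commands" is text: rows parted by semicolons, each of 7 numbers parted by spaces: the opening, from 0 (shut) to 1 (fully open), then the shift along the tool's x, y, z in cm, then the turn, a rotation vector about the tool's x, y, z in rad. In form: hand x y z rx ry rz; .... A call has 1 to 20 rows; each row is the pose to reach, as a shift and turn from the pose commanded when the call began, along the tool's axes at that moment; what a row does not reach only later rows make up. A row lasts 1/12 s, in which the tool goes at most 41.7 mm and 7.16 degrees, less where a joint would pass 70% of its speed; a pose out of reach is approached as far as the arm can. A call with a gripper value outside its range is refused whole. The fingers move at their own pace and stop on an object; "newtons" is the grip in N (left out, the last holds). Time passes only in rows, so rows that repeat a pose let the fingers close. It gives the time, the measured TCP pose, the force, the opening and the grip force at its end, in the units of the state.
- sense(): the state, without advancing time (a new reading comes with each control period).
- capture(name): name is "scene" or "top" or "wrist"; returns the picture (420x560x3 uint8, red, green, blue); there is no depth.
- camera_model(name): a dict with "mtx" (3x3 intrinsics, pixels), "eye" and "rotation" of the camera in the world. Camera axes: x right, y down, z forward; pixel columns grow to the right and rows downward; lengths in mm; the calibration is good to about 2 mm. A picture is of the moment at which its call begins: read the wrist's pose just before it. camera_model takes no time and is no camera call; for the wrist camera it gives the pose at the moment of the call.
- finish_job(): hands the job in; it is judged then, once.
Trained networks look in the newest picture that a camera, given by its name, has taken for a name from the list of things; names that differ only in an ending like _2 or _b are one class to them, and where a whole thing is asked for, a point or a joint stands for the part that bears it (a point fixed in the world has none). Each returns a list of dicts, best first, with "score" (0 to 1); they miss things now and then, are a little off and sometimes report something else, mostly with a low value. They report only what shows in the picture. A call takes as long as a camera call. They do not tell look-alikes from the thing itself.
- search_frame(camera, label): "rect" ([centre column, centre row, width, height] in pixels, round what is visible of it).
- trace(camera, label): "mask" (420x560 bool, what is visible of it) and "rect" ([centre column, centre row, width, height] in pixels, round what is visible of it).
- spot_point(camera, label): "xy" ([column, row] in pixels: a listed point, or the origin of a listed thing).
The state is a dict: "time_s": time; "joints": joint angles; "dq": joint speeds; "tau": joint torques, N m; "eef_pos": TCP position; "ee_rot": TCP orientation; "force": force on the tool from outside, world axes, zero at the start; "wrist_torque": the same for the moment, N m; "grip_width": opening from 0.0 (shut) to 1.0 (fully open); "grip_force": force on a finger pad.
Only numpy, scipy, OpenCV 4.12 (cv2) and the standard library are available. Lean on these libraries where they do the work, as an engineer would, in place of code of your own. Each camera call takes 0.05 s, during which the arm holds its last target. There are 200 camera calls.

## Working session

There is one attempt and no reset: what is moved stays moved. The work goes in short steps, Python scripts to look and compute and a tool call to move; the robot and the scene stay as the last step left them, time stands still between calls to the robot, and variables do not carry over. Pictures are saved under pics/ and viewed, at most 10 in all, crops included, and the job is handed in when it is done.

Besides the shell and the picture viewer there is one more tool, called after "Request:" by a JSON object that holds its "api" and its "payload", one argument or row to a line. step_arm: Moves the arm, as the interface text tells. Its arguments: {"type":"object","properties":{"commands":{"type":"string"},"newtons":{"type":"number"}},"required":["commands"]}

```bash
mkdir -p pics; cat > h.py <<'E'
from rig import *
import numpy as np, cv2
def save(n,f):
    im=capture(n); cv2.imwrite('pics/'+f,im[:,:,::-1]); return im
def proj(n,P):
    c=camera_model(n); R=np.array(c['rotation']); 
    p=(np.atleast_2d(P)-np.array(c['eye']))@R
    q=p@np.array(c['mtx']).T
    return q[:,:2]/q[:,2:]
def ray(n,uv):
    c=camera_model(n); d=np.array(c['rotation'])@np.linalg.inv(c['mtx'])@[uv[0],uv[1],1]
    return np.array(c['eye']),d/np.linalg.norm(d)
E
python3 - <<'E'
from h import *
a=save('scene','s.png');b=save('top','t.png')
cv2.imwrite('pics/st.png',cv2.resize(np.vstack([a,b])[:,:,::-1],(400,600)))
for n in ('scene','top'):
    c=camera_model(n);print(n,c['eye'],np.round(c['rotation'],3).tolist(),c['mtx'])
    for l in ('stand','axle','pawl_tab','wheel_ball','probe_tip','beaker','flask','sample_cup','dropper_bottle','cylinder','wash_bottle'):
        print(l,[(np.round(d['xy'],1).tolist(),round(d['score'],2)) for d in spot_point(n,l)[:3]])
print(sense())
E
```

```text
scene [-373.49540494  291.37579376  854.09172878] [0.228, -0.454, 0.769, -0.387] [[492.30945101   0.         278.07855584]
 [  0.         492.30945101 216.34610268]
 [  0.           0.           1.        ]]
stand [([228.9, 258.3], 0.79)]
axle [([229.1, 226.0], 0.61)]
pawl_tab [([216.8, 193.9], 0.81)]
wheel_ball []
probe_tip []
beaker [([316.2, 240.5], 0.86), ([292.8, 220.8], 0.86), ([269.7, 243.8], 0.37)]
flask []
sample_cup [([195.8, 306.8], 0.72)]
dropper_bottle [([309.5, 275.2], 0.59)]
cylinder [([168.2, 286.6], 0.75)]
wash_bottle [([355.5, 231.8], 0.82)]
top [ 397.70500649 -153.9853992  1436.33999231] [0.023, -0.705, 0.708, -0.029] [[536.21332322   0.         277.16221897]
 [  0.         536.21332322 200.9090249 ]
 [  0.           0.           1.        ]]
stand [([241.1, 190.1], 0.63)]
axle [([234.6, 199.6], 0.59), ([219.4, 194.5], 0.51), ([373.5, 216.1], 0.46)]
pawl_tab [([222.3, 200.1], 0.77)]
wheel_ball [([246.3, 217.2], 0.76)]
probe_tip [([234.2, 200.2], 0.58)]
beaker [([323.7, 167.2], 0.9), ([329.3, 202.4], 0.89), ([285.0, 194.6], 0.71)]
flask [([325.2, 251.6], 0.88), ([29
[... 156 characters left out ...]
, 0.78)]
{'time_s': 1.2, 'joints': array([-1.43339772e+00,  3.12901512e-01,  1.49767927e+00, -3.63285776e-06,
        1.33097517e+00, -2.23366333e-01]), 'dq': array([ 0.00101318,  0.00116062,  0.00118825,  0.00103885,  0.00094529,
       -0.00106552]), 'tau': array([-5.67355200e-04, -4.12171948e+01, -2.59901834e+01, -1.57682480e-04,
        5.33829334e-04, -7.51770443e-06]), 'eef_pos': array([ 185.32680154, -491.22199795,  248.30121241]), 'ee_rot': array([ 1.82567848e-05,  9.83775070e-01,  1.79406276e-01, -2.55131352e-06]), 'force': array([0.38410103, 0.04103156, 0.39063912]), 'wrist_torque': array([ 0.00279953,  0.07208725, -0.04524371]), 'grip_force': 0.0, 'grip_width': 0.9993496717884417}
```

View pics/s.png

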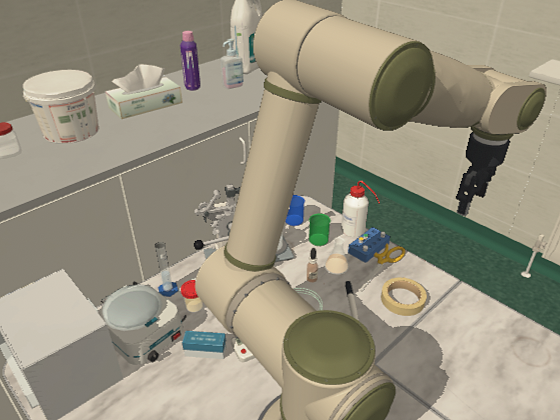

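View pics/t.png

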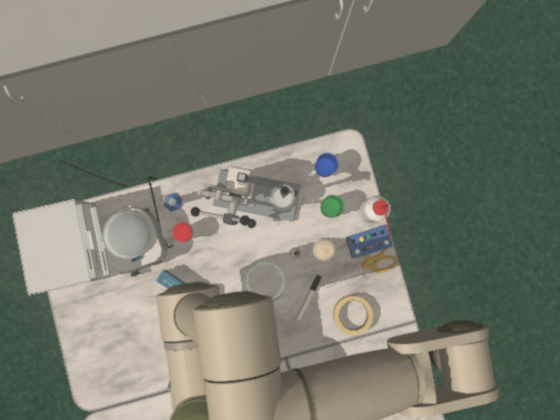

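The scene view shows the stand, with its metal wheel and pawl, at about (220,210), partly hidden by the arm. In the top view the stand lies around (250,195), with the beaker at about (285,195). The blue (326,165) and green (331,206) beakers are look-alikes, so I'll leave them alone. Next, an enlarged crop of the top view.

```bash
python3 - <<'E'
from h import *
b=cv2.imread('pics/t.png')
cv2.imwrite('pics/c.png',cv2.resize(b[155:265,165:325],(800,550),interpolation=cv2.INTER_CUBIC))
for uv,z in (((285,194.6),71),((222.3,200.1),233),((246.3,217.2),220),((238,176),140)):
    e,d=ray('top',uv);print(uv,e+d*(z-e[2])/d[2])
E
```

```text
Traceback (most recent call last):
  File "h.py", line 11, in ray
    c=camera_model(n); d=np.array(c['rotation'])@np.linalg.inv(c['mtx'])@[uv[0],uv[1],1]
                         ~~~~~~~~~~~~~~~~~~~~~~~^~~~~~~~~~~~~~~~~~~~~~~~
ValueError: matmul: Input operand 1 has a mismatch in its core dimension 0, with gufunc signature (n?,k),(k,m?)->(n?,m?) (size 3 is different from 4)
```

View pics/c.png

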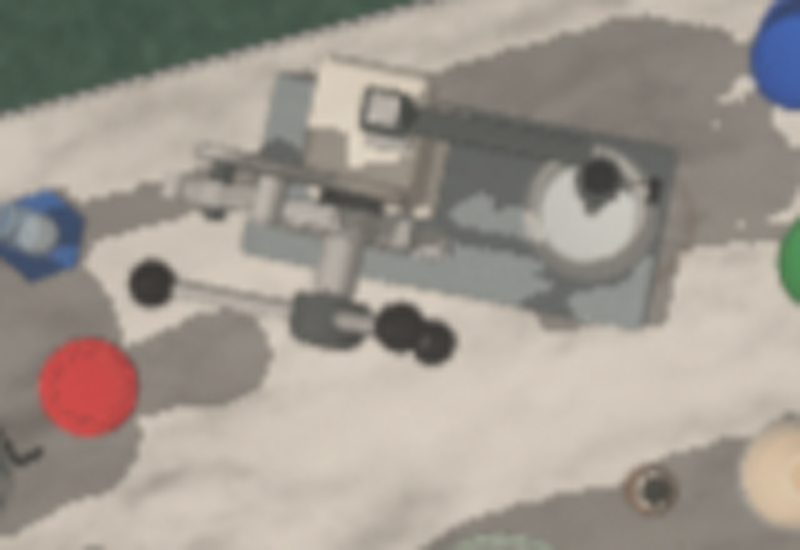

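```bash
cat >> h.py <<'E'
from scipy.spatial.transform import Rotation as Ro
def _rot(c): return Ro.from_quat(np.array(c['rotation'])[[1,2,3,0]]).as_matrix()
def proj(n,P):
    c=camera_model(n); p=(np.atleast_2d(P)-np.array(c['eye']))@_rot(c)
    q=p@np.array(c['mtx']).T
    return q[:,:2]/q[:,2:]
def ray(n,uv):
    c=camera_model(n); d=_rot(c)@np.linalg.inv(c['mtx'])@[uv[0],uv[1],1]
    return np.array(c['eye']),d/np.linalg.norm(d)
def S(pose,P):
    P=np.atleast_2d(P).astype(float); c,s=np.cos(pose[2]),np.sin(pose[2])
    return np.c_[pose[0]+c*P[:,0]-s*P[:,1],pose[1]+s*P[:,0]+c*P[:,1],P[:,2]]
def ball(k,j=0): # k-th ball at joint j
    a=np.arctan2(37,80)+k*2*np.pi/3+j
    return [-85,-88*np.sin(a),140+88*np.cos(a)]
E
python3 - <<'E'
from h import *
from scipy.optimize import least_squares
px=np.array([[244.6,220.4],[251.4,223.2],[195,211.6]])
r=None
for perm in ([0,1,2],[1,0,2]):
    P=[ball(k) for k in (perm[0],perm[1],2)]
    f=lambda p:(proj('top',S(p,P))-px).ravel()
    r=least_squares(f,[450,-50,-0.2],x_scale=[10,10,.1]);print(perm,r.x,np.round(r.fun,1))
    p=r.x
    Q=[[-40,29,233],[0,0,0],[-40,0,140],[-40,58,190]]
    q=proj('top',S(p,Q));print(np.round((q-[165,155])*5).tolist(),np.round(S(p,Q),1).tolist())
for n,uv,z in (('beaker',(284,197),71),('flask',(325,251.6),20),('cup',(182.5,232.5),64),('drop',(295.6,253),98),('cyl',(172,201.5),142),('wash',(375,209),169)):
    e,d=ray('top',uv);w=(e+d*(z-e[2])/d[2]);c,s=np.cos(p[2]),np.sin(p[2]);v=w[:2]-r.x[:2]
    print(n,w.round(),np.round([c*v[0]+s*v[1],-s*v[0]+c*v[1]]))
E
```

```text
[0, 1, 2] [ 5.34851533e+02 -6.92168444e+01 -1.96721895e-01] [-1.  -0.3  0.7  0.2  0.3  0.1]
[[268.0, 198.0], [379.0, 173.0], [345.0, 226.0], [216.0, 194.0]] [[501.3, -33.0, 233.0], [534.9, -69.2, 0.0], [495.6, -61.4, 140.0], [507.0, -4.5, 190.0]]
[1, 0, 2] [ 5.34635068e+02 -6.96302600e+01 -1.93972059e-01] [ 7.8  3.1 -7.5 -3.   0.6  0.3]
[[269.0, 199.0], [380.0, 173.0], [347.0, 227.0], [217.0, 195.0]] [[501.0, -33.5, 233.0], [534.6, -69.6, 0.0], [495.4, -61.9, 140.0], [506.6, -5.0, 190.0]]
beaker [ 509. -184.   71.] [  -3. -117.]
flask [ 368. -292.   20.] [-120. -250.]
cup [419.  75.  64.] [-141.  120.]
drop [ 367. -211.   98.] [-137. -172.]
cyl [493.  88. 142.] [-71. 147.]
wash [ 471. -397.  169.] [   1. -334.]
```

```bash
cat >> h.py <<'E'
POSE=np.array([534.85,-69.22,-0.1967])
def go(P,pose=POSE,yaw=np.pi/2):
    """shift (cm) and turn in current tool axes to reach stand-frame TCP P, tool down, tool x at stand angle yaw"""
    s=sense(); R=Ro.from_quat(np.array(s['ee_rot'])[[1,2,3,0]]); t=S(pose,P)[0]
    a=yaw+pose[2]; X=np.array([np.cos(a),np.sin(a),0]); Z=np.array([0,0,-1.]); Y=np.cross(Z,X)
    T=Ro.from_matrix(np.c_[X,Y,Z])
    print('shift',np.round(R.inv().apply(t-s['eef_pos'])/10,2),'turn',np.round((R.inv()*T).as_rotvec(),3))
def where(pose=POSE):
    s=sense();v=s['eef_pos']-[pose[0],pose[1],0]; print('stand tcp',np.round(Ro.from_euler('z',-pose[2]).apply(v),1),'f',np.round(Ro.from_euler('z',-pose[2]).apply(s['force']),1),s['time_s'],s['grip_width'])
E
python3 -c "
from h import *
go([-60,-20,340]);where()"
```

```text
shift [ 41.45 -28.62  -9.17] turn [ 0.     0.    -1.013]
stand tcp [-260.3 -482.2  248.3] f [0.4 0.1 0.4] 1.2 0.9993496717884417
```

Request:
{"api": "step_arm", "payload": {
  "commands": "0 0 0 -9.17 0 0 0; 0 0 0 -9.17 0 0 0; 0 0 0 -9.17 0 0 0; 0 41.45 -28.62 -9.17 0 0 -1.013; 0 41.45 -28.62 -9.17 0 0 -1.013; 0 41.45 -28.62 -9.17 0 0 -1.013; 0 41.45 -28.62 -9.17 0 0 -1.013; 0 41.45 -28.62 -9.17 0 0 -1.013; 0 41.45 -28.62 -9.17 0 0 -1.013; 0 41.45 -28.62 -9.17 0 0 -1.013; 0 41.45 -28.62 -9.17 0 0 -1.013; 0 41.45 -28.62 -9.17 0 0 -1.013; 0 41.45 -28.62 -9.17 0 0 -1.013; 0 41.45 -28.62 -9.17 0 0 -1.013; 0 41.45 -28.62 -9.17 0 0 -1.013; 0 41.45 -28.62 -9.17 0 0 -1.013; 0 41.45 -28.62 -9.17 0 0 -1.013; 0 41.45 -28.62 -9.17 0 0 -1.013; 0 41.45 -28.62 -9.17 0 0 -1.013; 0 41.45 -28.62 -9.17 0 0 -1.013"
}}

```text
time_s: 2.87
eef_pos: [471.7, -78.3, 340.1]
ee_rot: [0.0, 0.774, 0.633, -0.0]
force: [-0.3, 0.1, -0.1]
grip_width: -0.001
grip_force: 0.0
```

```bash
python3 - <<'E'
from h import *
where();go([-60,-20,340])
w=save('wrist','w.png');print(camera_model('wrist'))
for P in ([-40,29,233],ball(0),ball(1),ball(2),[-85,0,140]):
    print(proj('wrist',S(POSE,P)).round(),proj('scene',S(POSE,P)).round())
for l in ('pawl_tab','wheel_ball'): print(l,spot_point('wrist',l))
s=save('scene','s2.png')
cv2.imwrite('pics/c2.png',np.hstack([cv2.resize(s[165:275,160:300],(400,314))[:,:,::-1],cv2.resize(w,(400,300))[:,:,::-1][:300].copy() if 0 else cv2.resize(w,(400,314))[:,:,::-1]]))
E
```

```text
stand tcp [-60.2 -21.2 340.1] f [-0.3 -0.  -0.1] 2.8667 -0.0010876407102620384
shift [0.12 0.02 0.01] turn [ 0.     0.    -0.002]
{'mtx': array([[337.27209755,   0.        , 279.07160592],
       [  0.        , 337.27209755, 214.67148688],
       [  0.        ,   0.        ,   1.        ]]), 'eye': array([485.59005049, -10.76615302, 465.36372179]), 'rotation': array([ 0.13433997,  0.98588578, -0.09896836, -0.01368415])}
[[308. 149.]] [[217. 194.]]
[[247. 235.]] [[250. 205.]]
[[259. 205.]] [[258. 255.]]
[[252.  76.]] [[199. 246.]]
[[253. 172.]] [[236. 236.]]
pawl_tab [{'xy': [311.8, 144.8], 'score': 0.56}, {'xy': [250.0, 236.4], 'score': 0.27}, {'xy': [327.0, 253.2], 'score': 0.18}]
wheel_ball [{'xy': [321.3, 235.8], 'score': 0.2}]
```

View pics/c2.png

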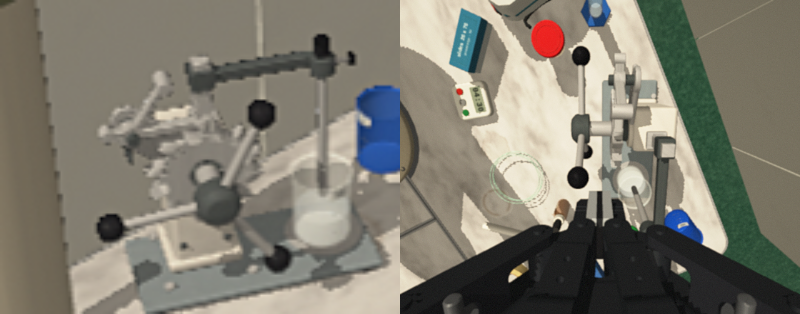

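The stand-pose projections match the views: ball at about (248,236) in the wrist view, tab at (216,193) in the scene view. The pawl is down and the fingers are shut. Next I'll go down just right of the tab.

Request:
{"api": "step_arm", "payload": {
  "commands": "0 1.8 1.2 0 0 0 0; 0 1.8 1.2 3 0 0 0; 0 1.8 1.2 6 0 0 0; 0 1.8 1.2 8.5 0 0 0; 0 1.8 1.2 9.5 0 0 0; 0 1.8 1.2 9.5 0 0 0; 0 1.8 1.2 9.5 0 0 0"
}}

```text
time_s: 3.65
eef_pos: [487.7, -62.1, 246.0]
ee_rot: [0.0, 0.773, 0.634, 0.0]
force: [0.6, 0.8, 0.7]
grip_width: -0.004
grip_force: 0.0
```

```bash
python3 - <<'E'
from h import *
where()
w=save('wrist','w2.png');print(proj('wrist',S(POSE,[[-40,29,233],[-48,8,228],[-48,-14,228]])).round())
s=save('scene','s3.png')
cv2.imwrite('pics/c3.png',np.hstack([cv2.resize(s[165:275,160:300],(400,314))[:,:,::-1],cv2.resize(w[:,100:460],(400,466))[:314,:,::-1]]))
E
```

```text
stand tcp [-47.6  -2.2 246. ] f [0.5 0.9 0.7] 3.65 -0.004209142664408876
[[296. 212.]
 [277. 254.]
 [277. 297.]]
```

View pics/c3.png

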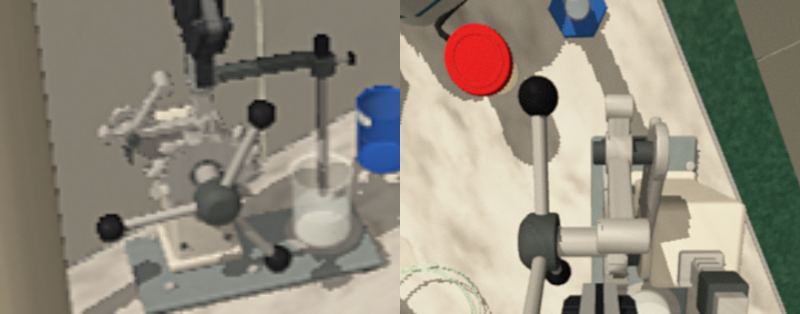

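The pictures show the finger pair right of the tab (tab at about (300,212) in the wrist view), with a clear gap. Next I'll push left in a rising arc.

Request:
{"api": "step_arm", "payload": {
  "commands": "0 0.6 0 0 0 0 0; 0 1.1 0 0 0 0 0; 0 1.5 0 0 0 0 0; 0 1.9 0 0 0 0 0; 0 2.3 0 -0.1 0 0 0; 0 2.7 0 -0.2 0 0 0; 0 3.1 0 -0.3 0 0 0; 0 3.5 0 -0.4 0 0 0; 0 3.9 0 -0.5 0 0 0; 0 4.3 0 -0.6 0 0 0; 0 4.7 0 -0.7 0 0 0; 0 5.1 0 -0.8 0 0 0; 0 5.4 0 -0.8 0 0 0; 0 5.7 0 -0.8 0 0 0; 0 5.9 0 -0.8 0 0 0; 0 5.9 0 -0.8 0 0 0"
}}

```text
time_s: 5.08
eef_pos: [499.0, -3.6, 252.9]
ee_rot: [-0.0, 0.773, 0.634, -0.0]
force: [-0.3, -0.4, 0.4]
grip_width: -0.0
grip_force: 0.0
```

```bash
python3 - <<'E'
from h import *
where()
w=save('wrist','w3.png');print(proj('wrist',S(POSE,[[-40,88,233],[-40,66,241]])).round())
s=save('scene','s4.png')
cv2.imwrite('pics/c4.png',np.hstack([cv2.resize(s[165:275,160:300],(400,314))[:,:,::-1],cv2.resize(w[:,100:460],(400,466))[:314,:,::-1]]))
E
```

```text
stand tcp [-48.   57.3 252.9] f [-0.2 -0.4  0.4] 5.0833 -8.069282345707562e-05
[[297. 210.]
 [297. 263.]]
```

View pics/c4.png

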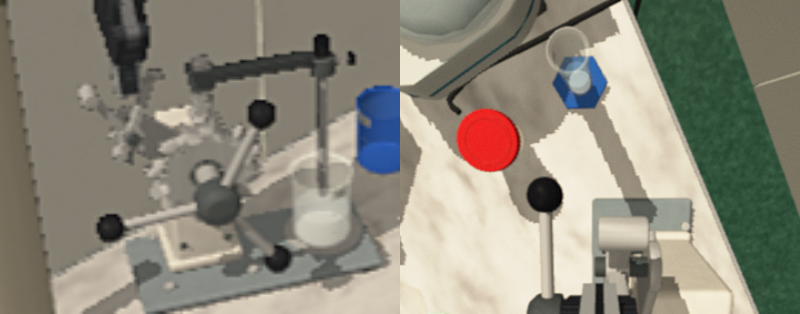

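The tab is now at about (300,212) in the wrist view, which matches the thrown-back position (y=88). The pawl stays back on its own. Next: up, then across to the right of the ball.

Request:
{"api": "step_arm", "payload": {
  "commands": "0 0 0 -2 0 0 0; 0 0 0 -5 0 0 0; 0 -2 -1 -5.5 0 0 0; 0 -5 -2.5 -5.5 0 0 0; 0 -8 -3.7 -5.5 0 0 0; 0 -11 -3.7 -5.5 0 0 0; 0 -12.9 -3.7 -5.5 0 0 0; 0 -12.9 -3.7 -5.5 0 0 0; 0 -12.9 -3.7 -3 0 0 0; 0 -12.9 -3.7 0 0 0 0; 0 -12.9 -3.7 1.8 0 0 0; 0 -12.9 -3.7 2.4 0 0 0; 0 -12.9 -3.7 2.4 0 0 0; 0 -12.9 -3.7 2.4 0 0 0"
}}

```text
time_s: 6.35
eef_pos: [437.9, -123.2, 229.9]
ee_rot: [0.001, 0.773, 0.634, 0.0]
force: [0.5, -0.7, -0.6]
grip_width: -0.003
grip_force: 0.0
```

```bash
python3 -c "
from h import *
where()"
```

```text
stand tcp [-84.6 -71.9 229.9] f [ 0.7 -0.6 -0.6] 6.35 -0.0028468206983045252
```

Request:
{"api": "step_arm", "payload": {
  "commands": "0 0.6 0 0 0 0 0; 0 1.0 0 0 0 0 0; 0 1.3 0 0 0 0 0; 0 1.6 0 0 0 0 0; 0 2.0 0 -0.1 0 0 0; 0 2.4 0 -0.2 0 0 0; 0 2.8 0 -0.3 0 0 0; 0 3.2 0 -0.4 0 0 0; 0 3.6 0 -0.5 0 0 0; 0 4.0 0 -0.5 0 0 0; 0 4.4 0 -0.5 0 0 0; 0 4.8 0 -0.5 0 0 0; 0 5.1 0 -0.5 0 0 0; 0 5.3 0 -0.5 0 0 0; 0 5.4 0 -0.5 0 0 0; 0 5.4 0 -0.5 0 0 0; 0 5.4 0 -0.5 0 0 0"
}}

```text
time_s: 7.77
eef_pos: [447.8, -70.0, 233.8]
ee_rot: [-0.0, 0.773, 0.634, 0.0]
force: [0.2, -0.3, 0.6]
grip_width: 0.0
grip_force: 0.0
```

```bash
cat > chk.py <<'E'
from h import *
import sys
where()
w=save('wrist','w%s.png'%sys.argv[1]);s=save('scene','s%s.png'%sys.argv[1])
for j in (-.40,-.524,-.65):
    print(j,[proj('wrist',S(POSE,ball(k,j))).round(1).tolist()+proj('scene',S(POSE,ball(k,j))).round(1).tolist() for k in (0,1,2)])
for n,im in(('scene',s),('wrist',w)): # dark blob centroids
    m=(im.max(2)<60).astype(np.uint8);_,_,st,c=cv2.connectedComponentsWithStats(m)
    print(n,[(c[i].round(1).tolist(),int(st[i,4])) for i in range(1,len(st)) if 25<st[i,4]<3000])
cv2.imwrite('pics/c%s.png'%sys.argv[1],np.hstack([cv2.resize(s[165:275,160:300],(400,314))[:,:,::-1],cv2.resize(w[:,100:460],(400,466))[:314,:,::-1]]))
E
python3 chk.py 5
```

```text
stand tcp [-85.2 -17.8 233.8] f [ 0.3 -0.2  0.6] 7.7667 0.0002320975433345033
-0.4 [[[279.0, 255.0], [235.1, 204.3]], [[279.3, 273.1], [267.1, 244.8]], [[279.1, 82.8], [204.3, 255.9]]]
-0.524 [[[278.9, 229.9], [230.3, 205.3]], [[279.4, 283.7], [269.1, 241.3]], [[279.1, 92.3], [207.0, 258.4]]]
-0.65 [[[278.9, 202.9], [225.5, 206.8]], [[279.4, 294.2], [270.7, 237.7]], [[279.1, 102.6], [210.3, 260.5]]]
scene [([304.0, 123.8], 74), ([239.6, 167.0], 1204), ([271.3, 190.2], 108), ([231.2, 204.6], 86), ([268.8, 241.8], 56), ([312.9, 253.5], 44), ([206.5, 257.9], 68), ([348.3, 287.1], 66)]
wrist [([79.4, 45.2], 1349), ([172.8, 7.4], 96), ([280.9, 88.6], 667), ([405.2, 105.4], 302), ([355.9, 111.2], 132), ([458.2, 265.7], 93)]
```

View pics/c5.png

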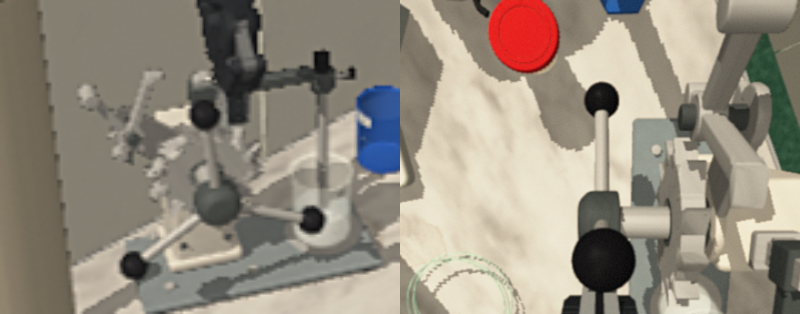

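The ball has moved to about (282,233) in the wrist view, so the joint is near -0.49. The pawl is still back. I'll nudge 3 mm more, then back off.

Request:
{"api": "step_arm", "payload": {
  "commands": "0 0.1 0 0 0 0 0; 0 0.2 0 0 0 0 0; 0 0.3 0 0 0 0 0; 0 0.3 0 0 0 0 0; 0 0.3 0 0 0 0 0"
}}

```text
time_s: 8.28
eef_pos: [448.5, -67.2, 233.9]
ee_rot: [-0.0, 0.773, 0.634, -0.0]
force: [-0.1, -0.5, 0.5]
grip_width: 0.002
grip_force: 0.5
```

```bash
python3 chk.py 6; python3 - <<'E'
from h import *
import cv2
from scipy.optimize import least_squares
g=cv2.imread('pics/w6.png').max(2)
m=(g[:300,240:320]<60).astype(np.uint8)
for r in range(60,260,6): 
    c=np.where(m[r])[0]; print(r,(c.min()+240,c.max()+240) if len(c) else '',end=' ')
E
```

```text
stand tcp [-85.  -14.9 233.9] f [-0.  -0.6  0.5] 8.2833 0.0023600913928421697
-0.4 [[[278.8, 261.4], [235.1, 204.3]], [[279.2, 276.1], [267.1, 244.8]], [[278.9, 87.1], [204.3, 255.9]]]
-0.524 [[[278.7, 236.6], [230.3, 205.3]], [[279.2, 286.8], [269.1, 241.3]], [[278.9, 96.4], [207.0, 258.4]]]
-0.65 [[[278.7, 209.9], [225.5, 206.8]], [[279.2, 297.3], [270.7, 237.7]], [[278.9, 106.5], [210.3, 260.5]]]
scene [([304.1, 121.9], 81), ([171.3, 137.7], 27), ([238.1, 167.5], 1177), ([271.1, 190.5], 114), ([230.1, 204.9], 86), ([269.3, 240.7], 54), ([312.9, 253.5], 44), ([207.1, 258.5], 69), ([348.3, 287.1], 67)]
wrist [([80.0, 47.3], 1367), ([172.1, 8.6], 119), ([280.7, 95.0], 650), ([355.0, 117.1], 127), ([404.0, 111.9], 302)]
60  66  72  78  84 (np.int64(273), np.int64(289)) 90 (np.int64(268), np.int64(294)) 96 (np.int64(266), np.int64(295)) 102 (np.int64(267), np.int64(294)) 108 (np.int64(271), np.int64(290)) 114  120  126  132  138  144  150  156  162  168  174  180  186  192  198  204  210 (np.int64(266), np.int64(298)) 216 (np.int64(261), np.int64(304)) 222 (np.int64(258), np.int64(308)) 228 (np.int64(256), np.int64(310)) 234 (np.int64(255), np.int64(310)) 240 (np.int64(256), np.int64(310)) 246 (np.int64(258), np.int64(308)) 252 (np.int64(261), np.int64(304)) 258 (np.int64(267), np.int64(297))
```

Request:
{"api": "step_arm", "payload": {
  "commands": "0 -0.5 0 0 0 0 0; 0 -1.2 0 0 0 0 0; 0 -1.2 0 -2 0 0 0; 0 -1.2 0 -5 0 0 0; 0 0 1 -6 0 0 0; 0 3 2 -6 0 0 0; 0 6 3 -6 0 0 0; 0 9 3.7 -6 0 0 0; 0 12 3.7 -6 0 0 0; 0 13.5 3.7 -6 0 0 0; 0 13.5 3.7 -6 0 0 0; 0 13.5 3.7 -4 0 0 0; 0 13.5 3.7 -2 0 0 0; 0 13.5 3.7 -1.1 0 0 0; 0 13.5 3.7 -1.1 0 0 0; 0 13.5 3.7 -1.1 0 0 0"
}}

```text
time_s: 9.72
eef_pos: [511.4, 57.1, 245.5]
ee_rot: [0.0, 0.773, 0.634, 0.0]
force: [-0.3, -0.1, -0.2]
grip_width: -0.001
grip_force: 0.0
```

```bash
python3 chk.py 7
```

```text
stand tcp [-47.7 119.3 245.5] f [-0.3 -0.2 -0.2] 9.7167 -0.0005764122299748814
-0.4 [[[212.2, 474.8], [235.1, 204.3]], [[241.6, 393.5], [267.1, 244.8]], [[235.4, 253.7], [204.3, 255.9]]]
-0.524 [[[211.2, 459.4], [230.3, 205.3]], [[240.7, 405.5], [269.1, 241.3]], [[236.9, 255.8], [207.0, 258.4]]]
-0.65 [[[210.7, 441.0], [225.5, 206.8]], [[239.7, 417.7], [270.7, 237.7]], [[238.3, 259.2], [210.3, 260.5]]]
scene [([167.2, 159.9], 734), ([248.6, 195.9], 360), ([269.3, 240.7], 54), ([312.8, 253.4], 43), ([207.1, 258.5], 69), ([348.3, 287.2], 66), ([205.7, 393.8], 77)]
wrist [([289.9, 14.1], 47), ([265.0, 81.4], 615), ([228.7, 73.0], 46), ([151.4, 152.2], 102), ([70.5, 193.7], 602), ([239.0, 254.8], 466)]
```

Request:
{"api": "step_arm", "payload": {
  "commands": "0 -0.6 0 0 0 0 0; 0 -1.1 0 0 0 0 0; 0 -1.5 0 0 0 0 0; 0 -1.9 0 -0.1 0 0 0; 0 -2.3 0 -0.3 0 0 0; 0 -2.7 0 -0.5 0 0 0; 0 -3.1 0 -0.7 0 0 0; 0 -3.5 0 -0.8 0 0 0; 0 -3.9 0 -0.8 0 0 0; 0 -4.3 0 -0.8 0 0 0; 0 -4.7 0 -0.8 0 0 0; 0 -5.1 0 -0.8 0 0 0; 0 -5.5 0 -0.7 0 0 0; 0 -5.9 0 -0.6 0 0 0; 0 -6.1 0 -0.6 0 0 0; 0 -6.1 0 -0.6 0 0 0; 0 -5 0 -0.6 0 0 0; 0 -4 0 -3 0 0 0; 0 -3 0 -8 0 0 0; 0 -3 0 -12 0 0 0"
}}

```text
time_s: 11.48
eef_pos: [504.9, 30.1, 358.3]
ee_rot: [-0.001, 0.773, 0.635, -0.001]
force: [0.8, 0.2, 0.5]
grip_width: -0.002
grip_force: 0.0
```

Request:
{"api": "step_arm", "payload": {
  "commands": "0 0 0 0 0 0 0; 0 0 0 0 0 0 0; 0 0 0 0 0 0 0; 0 0 0 0 0 0 0"
}}

```text
time_s: 11.82
eef_pos: [505.1, 28.5, 356.2]
ee_rot: [-0.001, 0.773, 0.634, -0.001]
force: [0.1, -1.2, 0.0]
grip_width: 0.001
grip_force: 0.0
```

```bash
python3 chk.py 8;  python3 - <<'E'
from h import *
for t in (0,.06,.12,.25,1.2):
    P=S(POSE,[[-40,58-52*np.sin(.594-t),190+52*np.cos(.594-t)]])
    print(t,proj('wrist',P).round(1),proj('scene',P).round(1),proj('top',P).round(1))
t=save('top','t8.png')
for n in ('wrist','scene','top'):
    print(n,[(d['xy'],d['score']) for d in spot_point(n,'pawl_tab')[:2]])
w=cv2.imread('pics/w8.png');s=cv2.imread('pics/s8.png')
r=lambda im:cv2.resize(im,(400,300),interpolation=cv2.INTER_CUBIC)
s0=cv2.imread('pics/s2.png')
u,v=proj('wrist',S(POSE,[[-40,29,233]]))[0].astype(int)
u0=min(max(u-100,0),360);v0=min(max(v-75,0),270)
T=cv2.imread('pics/t.png')
cv2.imwrite('pics/d8.png',np.vstack([np.hstack([r(s0[175:235,180:260]),r(s[175:235,180:260])]),np.hstack([r(w[v0:v0+150,u0:u0+200]),r(t[165:240,190:290,::-1])])]));print(u0,v0)
E
```

```text
stand tcp [-48.3  90.1 356.2] f [ 0.3 -1.2  0. ] 11.8167 0.0009244175853080494
-0.4 [[[236.3, 317.6], [235.1, 204.3]], [[251.3, 308.2], [267.1, 244.8]], [[247.8, 193.7], [204.3, 255.9]]]
-0.524 [[[235.9, 306.1], [230.3, 205.3]], [[250.7, 315.9], [269.1, 241.3]], [[248.7, 196.8], [207.0, 258.4]]]
-0.65 [[[235.7, 293.4], [225.5, 206.8]], [[250.1, 323.3], [270.7, 237.7]], [[249.4, 200.8], [210.3, 260.5]]]
scene [([157.1, 111.2], 195), ([294.3, 94.0], 35), ([272.4, 187.0], 45), ([229.9, 205.0], 85), ([269.3, 240.7], 54), ([312.9, 253.5], 44), ([207.2, 258.5], 70), ([348.4, 287.3], 63), ([204.3, 390.2], 84)]
wrist [([290.2, 14.7], 42), ([272.1, 66.2], 355), ([180.7, 122.1], 57), ([118.4, 154.2], 283), ([249.7, 196.1], 243), ([301.4, 225.0], 28)]
0 [[289.5 286.7]] [[216.6 194. ]] [[218.5 194.7]]
0.06 [[289.6 284.7]] [[215.4 193.6]] [[217.3 194.4]]
0.12 [[289.6 282.5]] [[214.1 193.2]] [[216.1 194.1]]
0.25 [[289.8 276.9]] [[211.3 192.7]] [[213.2 193.5]]
1.2 [[290.  217.1]] [[190.7 198.5]] [[193.  189.7]]
wrist []
scene [([216.2, 194.4], 0.73)]
top [([219.8, 195.8], 0.6), ([240.8, 190.5], 0.54)]
189 210
```

View pics/d8.png

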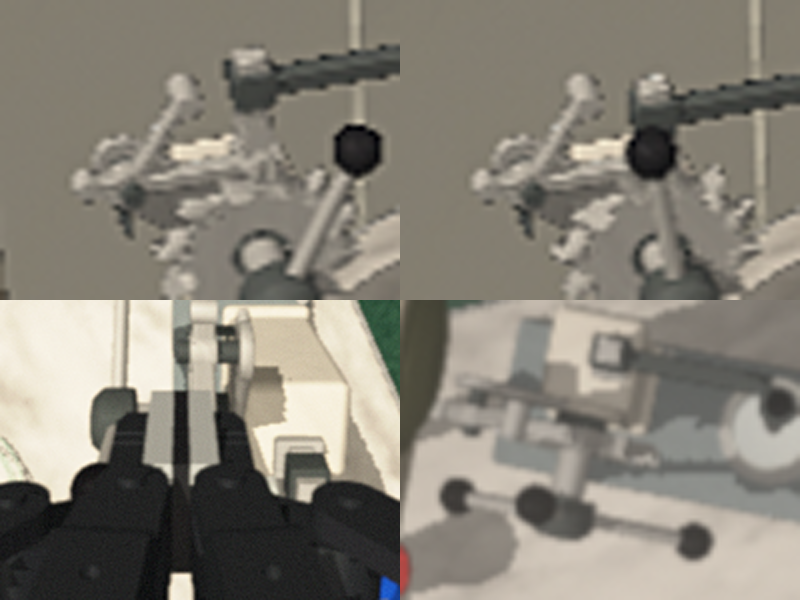

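In the scene crops the tab sits at the same pixel before and after (180,84). So the pawl is fully in, the wheel is one notch back and the bracket is lower. The hand is clear, so I'll hand in.

```bash
python3 -c "
from rig import *
print(finish_job())"
```

```text
the job is handed in; nothing more can be done
None
```

I lowered the probe one notch, the pawl is back down fully in the next tooth gap by the camera views, and the job was handed in at about 12 s; no verdict came back.

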